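# Pull out the lid rest and uncover the food warmer

## Robot

A 6-joint arm with a two-finger parallel gripper is mounted at the origin on the work surface. World frame = base frame: x ahead of the robot, y to its left, z up, the work surface at z = 0. Lengths are in mm, angles in rad, forces in N, time in s.
With the tool pointing down it reaches from about 350 to 875 mm from the base axis. Payload 4.2 kg.
Tool frame: the origin (TCP) lies midway between the tips of the shut fingers; the grasp point (between the pads) lies 19 mm behind it; z points along the fingers, y is the line along which they close (so a half turn about z gives the same grasp; the last joint's range is limited). The gripper opens to 85 mm and grips with 20 to 120 N. Pads are 22 mm wide; open, the fingers measure 114 mm over their backs; the gripper's body (76 mm by 85 mm) begins 54 mm behind the grasp point. The pads swing forward as they close: fully open they stand 13 mm farther back than shut.
Start: joints at [1.551, 0.385, 0.008, 0, -1.194, -0.259], TCP at [171.969, 600.854, 231.312] pointing down, gripper open.
Joint ranges: [-3.14, 3.14], [-1.21, 2.06], [-1.07, 1.41], [-3.16, 2.05], [-2.99, -0.16], [-3.1, 3.1]. Speed limits (rad/s): [2.79, 2.79, 3.14, 3.14, 3.14, 3.14].

## Interface

Orientations are given as a unit quaternion [x, y, z, w].
In Python, from bench import arm gives the robot as it stands. The module is installed in compiled form; this text tells all that it offers.
- The arm moves only by the shell command python3 -m handwheel 'ROWS' [OPENING]. ROWS is JSON, a list of rows, each an object of numbers: "x", "y", "z": the shift along the world's x, y, z each as a share of 20 cm, from -1 to 1; "ax", "ay", "az": the turn, a rotation vector about the world's x, y, z each as a share of 90 degrees, from -1 to 1. In form: [{"x": .., "y": .., "z": .., "ax": .., "ay": .., "az": ..}, ...]. A call has exactly 8 rows; each row shifts and turns the commanded pose from where the row before left it; what a row does not reach is not made up. A row lasts 1/10 s, in which the tool goes at most 50 mm and 8.59 degrees, less where a joint would pass 70% of its speed; a pose out of reach is approached as far as the arm can. A call with a number of a shift or a turn outside -1 to 1 is refused whole. A call with a gripper value outside its range is refused whole. OPENING is the opening, from -1 (shut) to 1 (fully open), set as the call begins (- or left out, the last holds). The fingers move at their own pace and stop on an object; the grip force is fixed at half the most. Time passes only in rows, so rows that do not move let the fingers close, or fill a call up. It gives the time, the measured TCP pose, the force, the opening and the grip force at its end, in the units of the state.
- arm.read_state(): the state, without advancing time (a new reading comes with each control period).
- arm.get_image(name): name is "scene" or "top" or "wrist"; returns the picture (420x560x3 uint8, red, green, blue); there is no depth.
- arm.camera_params(name): a dict with "K" (3x3 intrinsics, pixels), "position" and "orientation" of the camera in the world. Camera axes: x right, y down, z forward; pixel columns grow to the right and rows downward; lengths in mm; the calibration is good to about 2 mm. The wrist camera is an equidistant fisheye: a pixel r from the principal point sees the ray r / f radians off the axis. A picture is of the moment at which its call begins: read the wrist's pose just before it. camera_params takes no time and is no camera call; for the wrist camera it gives the pose at the moment of the call.
- arm.job_done(): hands the job in; it is judged then, once.
The state is a dict: "clock": time; "joints": joint angles; "joint_vel": joint speeds; "joint_efforts": joint torques, N m; "position": TCP position; "ee_rot": TCP orientation; "contact_force": force on the tool from outside, world axes, zero at the start; "wrist_torque": the same for the moment, N m; "gripper_width": finger opening in mm; "grasp_force": force on a finger pad.
Only numpy, scipy, OpenCV 4.12 (cv2) and the standard library are available. Lean on these libraries where they do the work, as an engineer would, in place of code of your own. Each camera call takes 0.05 s, during which the arm holds its last target. There are 200 camera calls.

## Task

The food warmer's steel cover plate has to come off and lie on the lid rest. First slide the lid rest out until its lock button clicks out; then turn the swing tab fully aside off the plate, lift the plate out of its frame, and set it down gently, flat, square and centred on the two bars of the rest, between their lips. Leave the bottle, jar, cup and calendar block standing where they are.

Things in the scene. Friction and masses are not known exactly. Their poses are not given: they have to be found in the camera images.
- warmer: Fixed steel food warmer, left or right of the robot: box 220 (x) x 300 (y) x 110 mm high, origin at the centre of its underside. On its flat top a raised frame (4 mm high, 158 x 118 mm inside, long side along y), centred at warmer x=30, y=-45 mm, holds the cover plate. An open food well lies at y=55 to 125, x=-15 to 75 mm.
- tab (a joint): Swing tab on the warmer's top, rad. At 0 its 32 mm blade points to warmer +x over the plate's edge (2 mm above the plate), its 50 mm tail to -x. Grows counter-clockwise seen from above (tail moves to warmer -y). Starts near 0, frees the plate beyond about 1.3, stops at 1.7 and -0.3 (that way does not free it). Under 1 N at the tail turns it; it stays where left.
- tab_post (a point): Top of the upright round post (12 mm diameter, rising 32 mm above the warmer's top, 23 mm above the strip) on the end of the tab's tail, 50 mm from the pivot; push it sideways.
- tab_pivot (a point): The tab's vertical pivot axis, 9 mm above the warmer's top, at warmer x=-39, y=-45 mm: 14 mm outside the plate's long edge on the warmer's -x side.
- plate: Loose stainless cover plate, 150 (x) x 110 (y) x 4 mm, about 0.35 kg, origin at the centre of its underside; it looks the same after a half turn. On it a bridge handle: bar 74 mm along plate x, 10 mm wide (y), from 28 to 38 mm above the underside, open below, on two posts 64 mm apart.
- plate_handle (a point): Middle of the handle bar, 33 mm above the plate's underside.
- rest: Fixed stand of the telescoping lid rest; it extends to its +x. Origin on the counter below the centre of the plate's place (plate's long side along x, underside 75 mm up). Square sleeve, 26 mm wide, top 44 mm up, at x=-130 to -5 mm. Fixed bar 90 mm long across (y): flat top 75 mm up at x=-83 to -58 mm, with a lip 12 mm higher at x=-89 to -83 mm.
- rest_arm (a joint): Extension of the rest's sliding arm, m: starts at 0 to 0.025, stops hard at 0.086; the lock button clicks out at about 0.083 and then the arm cannot go back. About 4 to 6 N moves it. It carries the second bar, 90 mm long across, flat top 75 mm up, 25 mm deep, ending in the upright lip.
- push_lip (a point): Middle of the upper edge of the moving lip's inner face (towards the fixed bar), 100 mm above the counter. Lip 90 mm wide across, 6 mm thick, rising 25 mm above the moving bar's top; push it outward, to rest +x, on this face. At extension s this face is at rest x = s - 3 mm; about 163 to 166 mm between the lips when locked.
- rest_button (a joint): Lock button, brass, 11 mm diameter, in the arm under the sleeve's top: 0 when held down inside the sleeve, about 0.009 m when clicked out through the hole in the sleeve's top.
- button_top (a point): Top of the lock button: 41 mm above the counter while held down inside the sleeve, 50 mm when clicked out, then at about rest x = -23 mm.
- sauce: Bystander: sauce bottle, 58 mm diameter, 170 mm high, beside the rest on its -y side; origin at the centre of its foot.
- jar: Bystander: jar, 60 mm diameter, 85 mm high, beside the rest on its +y side; origin at the centre of its foot.
- cup: Bystander: small white cup, 52 mm diameter, 50 mm high, on the warmer's top; origin at the centre of its foot.
- calendar: Bystander: wooden calendar block 34 (x) x 100 (y) x 44 mm, on the counter before the warmer; origin at the centre of its underside.
Things that resemble listed ones, but are neither listed nor needed, are in the scene too. Of the things that look like the plate, the smallest one is meant.

How it is judged:
By the outcome, as a careful person would: the job done as asked, in the order asked, and still so for the second after the job is handed in, with the robot touching nothing.
It also fails if it takes over 59 s, if anything falls off the work surface, if the arm or the gripper's body presses on something with over 40 N, if the wrist force passes 120 N, or if a joint passes its speed limit or range.

## Working session

There is one attempt and no reset: what is moved stays moved. The work goes in short steps, Python scripts to look and compute and a shell command to move; the robot and the scene stay as the last step left them, time stands still between calls to the robot, and variables do not carry over. Pictures are saved under pics/ and viewed, at most 10 in all, crops included, and the job is handed in when it is done.

```bash
mkdir -p pics
cat > h.py <<'E'
import numpy as np, cv2
from scipy.spatial.transform import Rotation as R
from bench import arm
def P(n):
    p=arm.camera_params(n); return np.array(p["K"]),np.array(p["position"]),R.from_quat(p["orientation"]).as_matrix()
def ray(n,u,v,p=None):
    K,t,M=p or P(n)
    a=np.array([(u-K[0,2])/K[0,0],(v-K[1,2])/K[1,1]])
    if n=="wrist":
        r=np.hypot(*a); d=np.array([*(a/r*np.sin(r)),np.cos(r)]) if r>0 else np.array([0,0,1.])
    else: d=np.array([*a,1.])
    return t,M@(d/np.linalg.norm(d))
def onz(n,u,v,z,p=None):
    t,d=ray(n,u,v,p); return t+d*(z-t[2])/d[2]
def snap(n,f):
    p=P(n); im=arm.get_image(n); cv2.imwrite("pics/"+f,im[:,:,::-1]); return im,p
E
python3 - <<'E'
from h import *
for n in("scene","top"):
    im,p=snap(n,n+"0.png"); print(n,p[0].tolist(),p[1],p[2].round(3).tolist())
s=arm.read_state();print(s)
E
```

```text
scene [[419.54967485565476, 0.0, 275.74984548479983], [0.0, 419.54967485565476, 207.96044084044496], [0.0, 0.0, 1.0]] [1030.39400567  135.54399584  982.91928066] [[-0.259, 0.822, -0.507], [0.966, 0.222, -0.133], [0.004, -0.524, -0.851]]
top [[537.6128060823243, 0.0, 282.4613869920221], [0.0, 537.6128060823243, 203.87092051321554], [0.0, 0.0, 1.0]] [ 254.50307967   15.40571002 1574.91173893] [[-0.009, -0.984, 0.177], [-1.0, 0.007, -0.009], [0.008, -0.177, -0.984]]
{'clock': 0.1, 'joints': array([ 1.55060757e+00,  3.85496382e-01,  6.79326701e-03, -4.32275728e-04,
       -1.19397746e+00, -2.58606251e-01]), 'joint_vel': array([ 0.00205936, -0.00015302,  0.00253987,  0.00036781,  0.00101307,
       -0.00069385]), 'joint_efforts': array([-4.74427288e-04, -3.93321598e+01,  1.88928634e+01,  4.19788957e+00,
       -2.58364744e-03,  3.25491783e-06]), 'position': array([171.83571836, 600.39349622, 230.33331171]), 'ee_rot': array([ 9.90288351e-01, -1.39025370e-01, -8.74294434e-05,  9.59328020e-04]), 'contact_force': array([ 0.75162843, -1.0471709 , -0.37896698]), 'wrist_torque': array([ 0.00601398, -0.0248227 ,  0.06328903]), 'grasp_force': 0.0, 'gripper_width': 85.44076832585931}
```

View pics/top0.png

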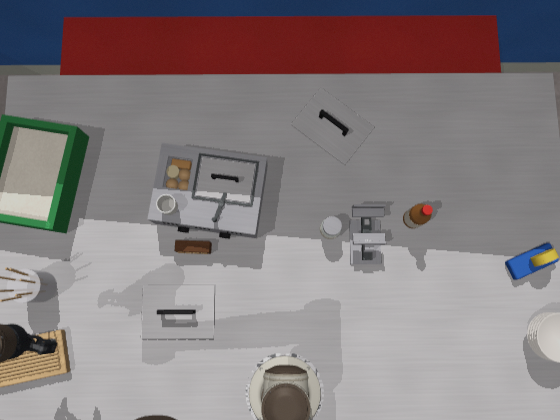

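View pics/scene0.png

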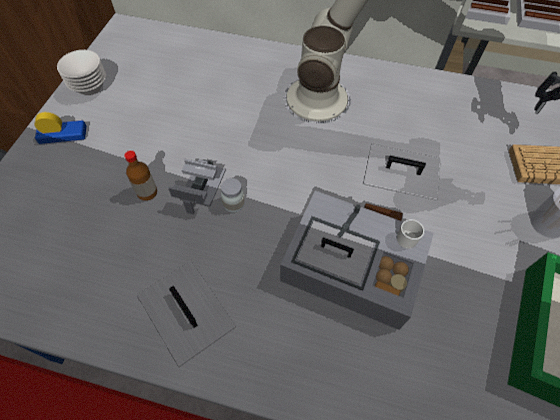

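Plate candidates in the top view are A, in the warmer frame at (225,178); B, a loose sheet at (333,123), about 190 mm; and C, a loose sheet at (178,312), about 210 mm. A is the smallest and lies in the frame, so I choose A. The rest is at (368,235), with the jar on its left (+y) at (332,227) and the sauce on its right at (418,215). The close crops below check this.

Run:
```python
from h import *
a=cv2.imread("pics/top0.png");b=cv2.imread("pics/scene0.png")
def c(im,x,y,w,h): return cv2.resize(im[y:y+h,x:x+w],(400,300),interpolation=cv2.INTER_CUBIC)
# top warmer x145-278 (3x), rest 
m=np.vstack([np.hstack([c(a,145,142,133,100),c(a,318,195,100,75)]),np.hstack([c(b,275,185,160,120),c(b,150,140,100,75)])])
cv2.imwrite("pics/crop0.png",m)
```

```text
(no output)
```

View pics/crop0.png

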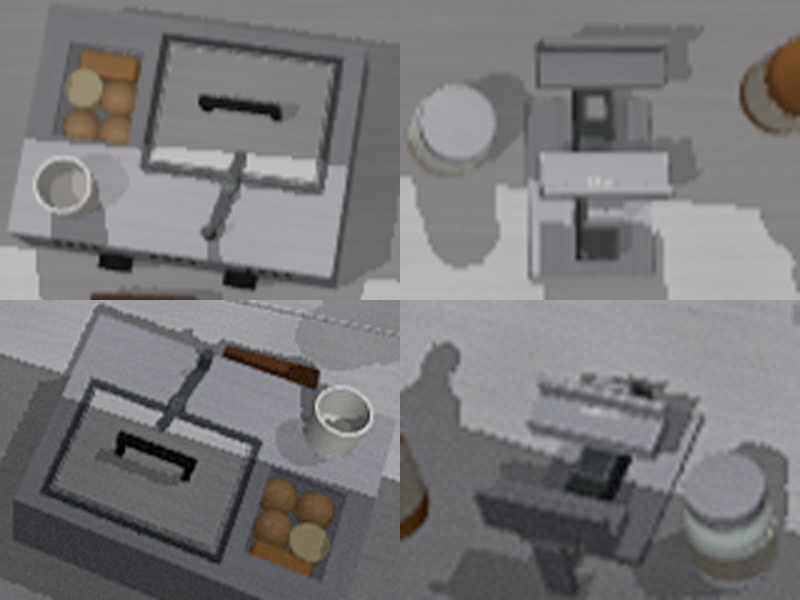

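Run:
```python
from h import *
p=P("top");q=P("scene")
T=lambda X,Y,z: onz("top",145+X/3.0075,142+Y/3,z,p)
U=lambda X,Y,z: onz("top",318+X/4,195+Y/4,z,p)
S=lambda X,Y,z: onz("scene",275+X/2.5,185+(Y-300)/2.5,z,q)
V=lambda X,Y,z: onz("scene",150+(X-400)/4,140+(Y-300)/4,z,q)
def pr(l,ps):
    print(l)
    for a in ps: print(a.round(1)[:2],end=" ")
    print()
pr("warmer corners TL TR BR BL",[T(48,8,110),T(366,45,110),T(333,275,110),T(10,235,110)])
pr("warmer scene: near BR",[S(98,308,110),S(14,495,110),S(383,575,110)])
pr("frame outer",[T(163,37,114),T(343,60,114),T(323,192,114),T(143,168,114)])
pr("handle ends",[T(200,102,148),T(282,113,148)])
pr("handle ends scene",[S(117,435,148),S(194,462,148)])
pr("tab post top / blade",[T(209,233,142),S(206,354,142),T(240,156,119)])
pr("moving bar corners",[U(537,48,75),U(664,48,75),U(664,86,75),U(540,86,75)])
pr("moving lip top edge",[U(537,40,100),U(668,40,100)])
pr("moving lip scene: outer top",[V(478,492,100),V(622,520,100)])
pr("fixed bar inner edge, outer",[U(540,153,75),U(668,153,75),U(540,195,80),U(672,195,80)])
pr("plinth?",[U(530,278,0),U(655,275,0),U(527,97,0),U(652,97,0)])
pr("jar sauce",[U(456,122,85),U(790,75,170)])
pr("cup",[T(63,184,160)])
```

```text
warmer corners TL TR BR BL
[690.6 343. ] [652.7  45. ] [436.   75.9] [475.2 370.9] 
warmer scene: near BR
[428.5  77.7] [648.6  47.8] [638.2 376.1] 
frame outer
[660.6 234.2] [637.3  66.4] [512.4  84.9] [536.  250.2] 
handle ends
[590.  194.5] [579.3 120.4] 
handle ends scene
[584.8 125.8] [593.3 196.8] 
tab post top / blade
[470.8 185.5] [475.4 189.5] [545.7 160.8] 
moving bar corners
[ 512.1 -480.4] [ 511.4 -570.8] [ 484.2 -568.8] [ 484.8 -480.8] 
moving lip top edge
[ 513.5 -472.5] [ 512.8 -564.3] 
moving lip scene: outer top
[ 517.2 -278.5] [ 513.4 -182.8] 
fixed bar inner edge, outer
[ 437.2 -477.7] [ 436.4 -568. ] [ 407.  -474.1] [ 406.3 -566.6] 
plinth?
[ 354.4 -489. ] [ 355.9 -580.8] [ 488.2 -495.4] [ 487.4 -588.4] 
jar sauce
[ 458.2 -416.8] [ 476.4 -616.2] 
cup
[513.2 313.4]
```

Run:
```python
from h import *
p=P("top");q=P("scene")
U=lambda X,Y,z: onz("top",318+(X-400)/4,195+Y/4,z,p)
V=lambda X,Y,z: onz("scene",150+(X-400)/4,140+(Y-300)/4,z,q)
def pr(l,ps):
    print(l)
    for a in ps: print(a.round(1)[:2],end=" ")
    print()
pr("moving bar corners",[U(537,48,75),U(664,48,75),U(664,86,75),U(540,86,75)])
pr("moving lip top edge",[U(537,40,100),U(668,40,100)])
pr("moving lip scene: outer top",[V(478,492,100),V(622,520,100)])
pr("fixed bar inner edge",[U(540,153,75),U(668,153,75)]);pr("fixed outer lip top",[U(540,188,87),U(672,192,87)])
pr("fixed bar scene lip top back L R; ",[V(543,378,87),V(663,400,87),V(530,430,75),V(655,455,75)])
pr("plinth?",[U(530,278,0),U(655,275,0),U(527,97,0),U(652,97,0)])
pr("jar sauce",[U(456,122,85),U(790,75,170)])
```

```text
moving bar corners
[ 514.3 -196.2] [ 513.6 -286.4] [ 486.3 -285.2] [ 487.  -197.5] 
moving lip top edge
[ 515.6 -192.9] [ 514.9 -284.4] 
moving lip scene: outer top
[ 517.2 -278.5] [ 513.4 -182.8] 
fixed bar inner edge
[ 439.4 -196. ] [ 438.7 -286. ] 
fixed outer lip top
[ 413.4 -193.5] [ 409.9 -285.2] 
fixed bar scene lip top back L R; 
[ 411.6 -278.3] [ 408.1 -194.1] [ 446.8 -276.1] [ 444.4 -188.5] 
plinth?
[ 356.9 -196.3] [ 358.3 -287.7] [ 490.4 -198.2] [ 489.7 -291. ] 
jar sauce
[ 460.4 -136.4] [ 478.4 -350.1]
```

```bash
python3 -m handwheel '[{"x":0.14,"y":-0.17,"z":0.06},{"x":0.14,"y":-0.17,"z":0.06},{"x":0.14,"y":-0.17,"z":0.06},{"x":0.14,"y":-0.17,"z":0.06},{"x":0.14,"y":-0.17,"z":0.06},{"x":0.14,"y":-0.17,"z":0.06},{"x":0.14,"y":-0.17,"z":0.06},{"x":0.14,"y":-0.17,"z":0.06}]' -1
python3 -m handwheel '[{"x":0.035,"y":-0.24},{"x":0.035,"y":-0.24},{"x":0.035,"y":-0.24},{"x":0.035,"y":-0.24},{"x":0.035,"y":-0.24},{"x":0.035,"y":-0.24},{"x":0.035,"y":-0.24},{"x":0.035,"y":-0.24}]'
python3 -m handwheel '[{"y":-0.15,"az":0.03},{"y":-0.15,"az":0.03},{"y":-0.15,"az":0.03},{"y":-0.15,"az":0.03},{"y":-0.15,"az":0.03},{"y":-0.15,"az":0.027},{"az":0},{"az":0}]'
python3 - <<'E'
from h import *
im,p=snap("wrist","w1.png"); print(p[0].tolist(),p[1],p[2].round(3).tolist())
E
```

```text
[[325.19226210127806, 0.0, 282.45282279879325], [0.0, 325.19226210127806, 209.0989964145465], [0.0, 0.0, 1.0]] [246.94734182 579.31958359 372.82193273] [[-0.275, -0.915, -0.296], [-0.961, 0.262, 0.083], [0.001, 0.307, -0.952]]invalid input at $[0]: expected keys x, y, z, ax, ay, az
invalid input at $[0]: expected keys x, y, z, ax, ay, az
invalid input at $[0]: expected keys x, y, z, ax, ay, az
```

View pics/w1.png

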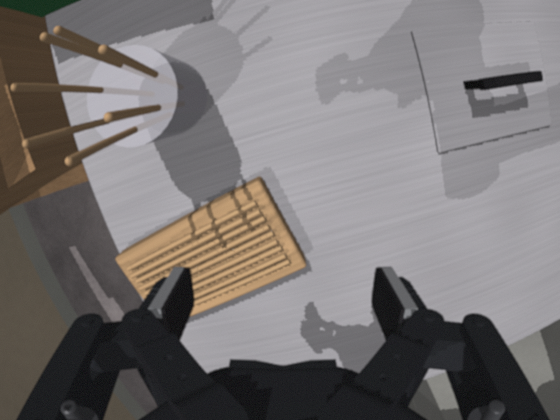

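The picture shows the start pose (cutting board at (210,240), sheet C's handle at (505,80)). The moves were refused because every row needs all six keys.

```bash
python3 -m handwheel '[{"x":0.14,"y":-0.17,"z":0.06,"ax":0,"ay":0,"az":0},{"x":0.14,"y":-0.17,"z":0.06,"ax":0,"ay":0,"az":0},{"x":0.14,"y":-0.17,"z":0.06,"ax":0,"ay":0,"az":0},{"x":0.14,"y":-0.17,"z":0.06,"ax":0,"ay":0,"az":0},{"x":0.14,"y":-0.17,"z":0.06,"ax":0,"ay":0,"az":0},{"x":0.14,"y":-0.17,"z":0.06,"ax":0,"ay":0,"az":0},{"x":0.14,"y":-0.17,"z":0.06,"ax":0,"ay":0,"az":0},{"x":0.14,"y":-0.17,"z":0.06,"ax":0,"ay":0,"az":0}]' -1
python3 -m handwheel '[{"x":0.035,"y":-0.24,"z":0,"ax":0,"ay":0,"az":0},{"x":0.035,"y":-0.24,"z":0,"ax":0,"ay":0,"az":0},{"x":0.035,"y":-0.24,"z":0,"ax":0,"ay":0,"az":0},{"x":0.035,"y":-0.24,"z":0,"ax":0,"ay":0,"az":0},{"x":0.035,"y":-0.24,"z":0,"ax":0,"ay":0,"az":0},{"x":0.035,"y":-0.24,"z":0,"ax":0,"ay":0,"az":0},{"x":0.035,"y":-0.24,"z":0,"ax":0,"ay":0,"az":0},{"x":0.035,"y":-0.24,"z":0,"ax":0,"ay":0,"az":0}]'
python3 -m handwheel '[{"x":0,"y":-0.15,"z":0,"ax":0,"ay":0,"az":0.03},{"x":0,"y":-0.15,"z":0,"ax":0,"ay":0,"az":0.03},{"x":0,"y":-0.15,"z":0,"ax":0,"ay":0,"az":0.03},{"x":0,"y":-0.15,"z":0,"ax":0,"ay":0,"az":0.03},{"x":0,"y":-0.15,"z":0,"ax":0,"ay":0,"az":0.03},{"x":0,"y":-0.15,"z":0,"ax":0,"ay":0,"az":0.027},{"x":0,"y":0,"z":0,"ax":0,"ay":0,"az":0},{"x":0,"y":0,"z":0,"ax":0,"ay":0,"az":0}]'
python3 - <<'E'
from h import *
im,p=snap("wrist","w2.png"); print(p[1],p[2].round(3).tolist())
E
```

```text
clock: 0.95
position: [396.6, 327.1, 327.7]
ee_rot: [0.99, -0.139, -0.0, 0.0]
contact_force: [0.7, 0.9, 0.7]
gripper_width: 0.0
grasp_force: 0.0
clock: 1.75
position: [451.6, -57.1, 327.4]
ee_rot: [0.99, -0.139, 0.0, -0.0]
contact_force: [0.1, 0.4, 0.1]
gripper_width: -0.1
grasp_force: 0.0
clock: 2.55
position: [451.6, -235.5, 326.7]
ee_rot: [1.0, -0.001, -0.001, -0.0]
contact_force: [0.0, 0.8, -0.5]
gripper_width: 0.1
grasp_force: 0.0
[ 529.85447012 -235.45236867  469.14302897] [[-0.002, -0.951, -0.308], [-1.0, 0.002, 0.002], [-0.001, 0.308, -0.951]]
```

View pics/w2.png

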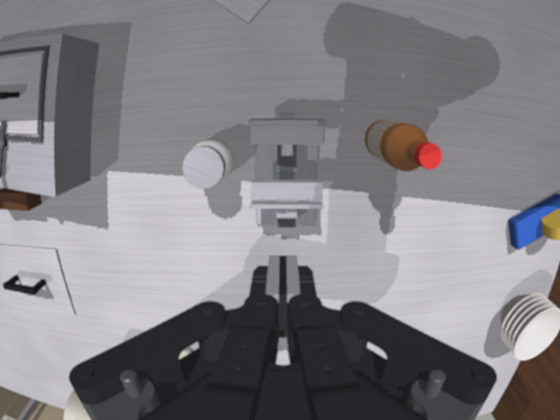

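The wrist view shows the moving lip with its top edge at row ~120 and cols 250–325, the fixed bar at rows 182–207, the jar top at (207,164) and the sauce cap at (428,155).

Run:
```python
from h import *
im=cv2.imread("pics/w2.png");K=P("wrist")[0]
p=(K,np.array([529.85,-235.45,469.14]),np.array([[-0.002,-0.951,-0.308],[-1,0.002,0.002],[-0.001,0.308,-0.951]]))
cv2.imwrite("pics/w2c.png",cv2.resize(im[105:255,190:390],(800,600),interpolation=cv2.INTER_CUBIC))
f=lambda l,pts,z:print(l,[onz("wrist",u,v,z,p).round(1)[:2].tolist() for u,v in pts])
f("liptop",[(250,120),(325,120)],100)
f("fixed lip top",[(250,204),(323,204)],87)
```

```text
liptop [[515.8, -198.4], [515.8, -282.9]]
fixed lip top [[412.8, -194.6], [412.6, -284.8]]
```

View pics/w2c.png

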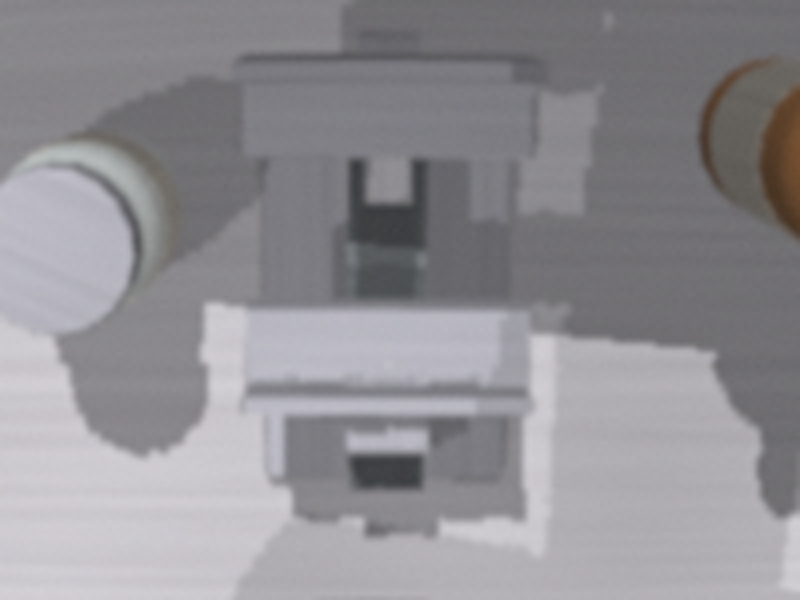

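Run:
```python
from h import *
K=P("wrist")[0]
p=(K,np.array([529.85,-235.45,469.14]),np.array([[-0.002,-0.951,-0.308],[-1,0.002,0.002],[-0.001,0.308,-0.951]]))
f=lambda l,pts,z:print(l,[onz("wrist",190+u/4,105+v/4,z,p).round(1)[:2].tolist() for u,v in pts])
f("mov lip top outer",[(236,57),(545,57)],100)
f("mov lip top inner",[(236,82),(545,82)],100)
f("mov bar near edge",[(244,157),(538,157)],75)
f("fixed inner edge",[(246,305),(530,308)],75)
f("fixed lip inner top",[(243,394),(530,396)],87)
f("fixed lip outer top",[(241,412),(530,412)],87)
```

```text
mov lip top outer [[516.6, -197.3], [516.7, -284.4]]
mov lip top inner [[509.5, -197.2], [509.6, -284.5]]
mov bar near edge [[485.1, -196.6], [485.2, -286.1]]
fixed inner edge [[438.8, -196.1], [437.7, -284.8]]
fixed lip inner top [[413.4, -195.6], [412.6, -284.1]]
fixed lip outer top [[407.6, -194.8], [407.4, -284.3]]
```

```bash
python3 -m handwheel '[{"x":0.0165,"y":-0.003,"z":-0.15,"ax":0,"ay":0,"az":0},{"x":0.0165,"y":-0.003,"z":-0.15,"ax":0,"ay":0,"az":0},{"x":0.0165,"y":-0.003,"z":-0.15,"ax":0,"ay":0,"az":0},{"x":0.0165,"y":-0.003,"z":-0.15,"ax":0,"ay":0,"az":0},{"x":0.0165,"y":-0.003,"z":-0.15,"ax":0,"ay":0,"az":0},{"x":0.0165,"y":-0.003,"z":-0.15,"ax":0,"ay":0,"az":0},{"x":0.0165,"y":-0.003,"z":-0.15,"ax":0,"ay":0,"az":0},{"x":0.0165,"y":-0.003,"z":-0.145,"ax":0,"ay":0,"az":0}]'
python3 -m handwheel '[{"x":0.05,"y":0,"z":0,"ax":0,"ay":0,"az":0},{"x":0.04,"y":0,"z":0,"ax":0,"ay":0,"az":0},{"x":0.04,"y":0,"z":0,"ax":0,"ay":0,"az":0},{"x":0.04,"y":0,"z":0,"ax":0,"ay":0,"az":0},{"x":0.04,"y":0,"z":0,"ax":0,"ay":0,"az":0},{"x":0.04,"y":0,"z":0,"ax":0,"ay":0,"az":0},{"x":0.04,"y":0,"z":0,"ax":0,"ay":0,"az":0},{"x":0.04,"y":0,"z":0,"ax":0,"ay":0,"az":0}]'
```

```text
clock: 3.4
position: [478.8, -238.8, 87.6]
ee_rot: [1.0, 0.0, 0.0, 0.0]
contact_force: [0.7, -0.3, -0.4]
gripper_width: -0.0
grasp_force: 0.0
clock: 4.2
position: [543.0, -239.8, 89.6]
ee_rot: [1.0, -0.001, -0.002, -0.0]
contact_force: [-5.4, -0.7, 0.7]
gripper_width: -0.1
grasp_force: 2.8
```

```bash
python3 -m handwheel '[{"x":0.02,"y":0,"z":0,"ax":0,"ay":0,"az":0},{"x":0.02,"y":0,"z":0,"ax":0,"ay":0,"az":0},{"x":0.015,"y":0,"z":0,"ax":0,"ay":0,"az":0},{"x":0.015,"y":0,"z":0,"ax":0,"ay":0,"az":0},{"x":0.01,"y":0,"z":0,"ax":0,"ay":0,"az":0},{"x":0.01,"y":0,"z":0,"ax":0,"ay":0,"az":0},{"x":0.01,"y":0,"z":0,"ax":0,"ay":0,"az":0},{"x":0.005,"y":0,"z":0,"ax":0,"ay":0,"az":0}]'
python3 -m handwheel '[{"x":0.01,"y":0,"z":0,"ax":0,"ay":0,"az":0},{"x":0.01,"y":0,"z":0,"ax":0,"ay":0,"az":0},{"x":0,"y":0,"z":0,"ax":0,"ay":0,"az":0},{"x":0,"y":0,"z":0,"ax":0,"ay":0,"az":0},{"x":0,"y":0,"z":0,"ax":0,"ay":0,"az":0},{"x":0,"y":0,"z":0,"ax":0,"ay":0,"az":0},{"x":0,"y":0,"z":0,"ax":0,"ay":0,"az":0},{"x":0,"y":0,"z":0,"ax":0,"ay":0,"az":0}]'
```

```text
clock: 5.0
position: [565.6, -240.0, 89.5]
ee_rot: [1.0, -0.0, 0.0, 0.0]
contact_force: [-2.9, 0.4, 1.4]
gripper_width: -0.1
grasp_force: 1.4
clock: 5.8
position: [568.6, -240.0, 88.9]
ee_rot: [1.0, -0.0, -0.001, 0.0]
contact_force: [-6.5, 0.4, 3.4]
gripper_width: 0.1
grasp_force: 3.0
```

```bash
python3 -m handwheel '[{"x":0.005,"y":0,"z":0,"ax":0,"ay":0,"az":0},{"x":0,"y":0,"z":0,"ax":0,"ay":0,"az":0},{"x":0.005,"y":0,"z":0,"ax":0,"ay":0,"az":0},{"x":0,"y":0,"z":0,"ax":0,"ay":0,"az":0},{"x":0.005,"y":0,"z":0,"ax":0,"ay":0,"az":0},{"x":0,"y":0,"z":0,"ax":0,"ay":0,"az":0},{"x":0,"y":0,"z":0,"ax":0,"ay":0,"az":0},{"x":0,"y":0,"z":0,"ax":0,"ay":0,"az":0}]'
```

```text
clock: 6.6
position: [568.6, -240.0, 88.8]
ee_rot: [1.0, -0.001, -0.004, -0.0]
contact_force: [-11.2, 0.3, 8.5]
gripper_width: 0.4
grasp_force: 5.8
```

```bash
python3 -m handwheel '[{"x":-0.08,"y":0,"z":0.0,"ax":0,"ay":0,"az":0},{"x":-0.05,"y":0,"z":0.1,"ax":0,"ay":0,"az":0},{"x":-0.05,"y":0,"z":0.2,"ax":0,"ay":0,"az":0},{"x":-0.05,"y":0,"z":0.2,"ax":0,"ay":0,"az":0},{"x":-0.05,"y":0,"z":0.2,"ax":0,"ay":0,"az":0},{"x":-0.05,"y":0,"z":0.2,"ax":0,"ay":0,"az":0},{"x":-0.05,"y":0,"z":0.2,"ax":0,"ay":0,"az":0},{"x":0,"y":0,"z":0,"ax":0,"ay":0,"az":0}]'
python3 - <<'E'
from h import *
im,p=snap("wrist","w3.png")
np.savez("w3.npz",K=p[0],t=p[1],M=p[2]);print(p[1])
cv2.imwrite("pics/w3c.png",cv2.resize(im[90:270,180:420,::-1],(800,600),interpolation=cv2.INTER_CUBIC))
E
```

```text
clock: 7.4
position: [499.7, -241.3, 316.7]
ee_rot: [1.0, 0.0, 0.009, 0.003]
contact_force: [0.2, -0.5, 0.0]
gripper_width: 0.3
grasp_force: 0.0
[ 575.24350517 -240.13723637  460.59104345]
```

View pics/w3c.png

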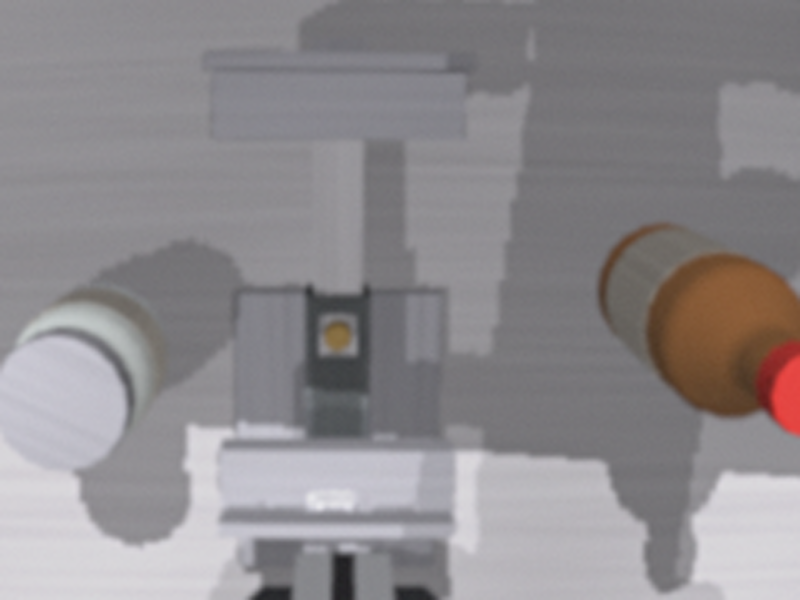

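The arm is extended and the brass button is out in the sleeve hole at crop (337,336), so it is locked. Next I measure the plate's place on the rest.

Run:
```python
from h import *
d=np.load("w3.npz");p=(d["K"],d["t"],d["M"])
f=lambda l,pts,z:print(l,[onz("wrist",180+u*.3,90+v*.3,z,p).round(1)[:2].tolist() for u,v in pts])
f("mov lip top outer",[(204,50),(472,50)],100)
f("mov lip top inner",[(204,69),(472,72)],100)
f("mov bar near edge",[(209,138),(467,138)],75)
f("fixed inner edge",[(223,440),(454,442)],75)
f("fixed lip inner top",[(222,518),(453,520)],87)
f("fixed lip outer top",[(220,536),(453,538)],87)
f("button",[(337,336)],50)
```

```text
mov lip top outer [[585.2, -196.7], [585.2, -284.8]]
mov lip top inner [[578.9, -196.6], [577.8, -284.9]]
mov bar near edge [[554.4, -195.0], [554.4, -286.5]]
fixed inner edge [[441.5, -197.3], [440.6, -284.6]]
fixed lip inner top [[414.6, -197.1], [413.7, -283.9]]
fixed lip outer top [[407.2, -196.0], [406.2, -284.2]]
button [[475.7, -240.4]]
```

```bash
python3 -m handwheel '[{"x":-0.004,"y":0.145,"z":0,"ax":0,"ay":0,"az":-0.0676},{"x":-0.004,"y":0.145,"z":0,"ax":0,"ay":0,"az":-0.0676},{"x":-0.004,"y":0.145,"z":0,"ax":0,"ay":0,"az":-0.0676},{"x":-0.004,"y":0.145,"z":0,"ax":0,"ay":0,"az":-0.0676},{"x":-0.004,"y":0.145,"z":0,"ax":0,"ay":0,"az":-0.0676},{"x":-0.004,"y":0.145,"z":0,"ax":0,"ay":0,"az":-0.0676},{"x":-0.004,"y":0.145,"z":0,"ax":0,"ay":0,"az":-0.0676},{"x":-0.004,"y":0.145,"z":0,"ax":0,"ay":0,"az":-0.0676}]'
python3 -m handwheel '[{"x":-0.004,"y":0.145,"z":0,"ax":0,"ay":0,"az":-0.0676},{"x":-0.004,"y":0.145,"z":0,"ax":0,"ay":0,"az":-0.0676},{"x":-0.004,"y":0.145,"z":0,"ax":0,"ay":0,"az":-0.0676},{"x":-0.004,"y":0.145,"z":0,"ax":0,"ay":0,"az":-0.0676},{"x":-0.004,"y":0.145,"z":0,"ax":0,"ay":0,"az":-0.0676},{"x":-0.004,"y":0.145,"z":0,"ax":0,"ay":0,"az":-0.0676},{"x":-0.004,"y":0.145,"z":0,"ax":0,"ay":0,"az":-0.0676},{"x":-0.004,"y":0.145,"z":0,"ax":0,"ay":0,"az":-0.0676}]'
python3 - <<'E'
from h import *
im,p=snap("wrist","w4.png")
np.savez("w4.npz",K=p[0],t=p[1],M=p[2]);print(p[1],arm.read_state()["position"])
cv2.imwrite("pics/w4c.png",cv2.resize(im,(800,600),interpolation=cv2.INTER_CUBIC))
E
```

```text
clock: 8.25
position: [490.6, -6.2, 307.6]
ee_rot: [0.91, -0.414, 0.0, -0.001]
contact_force: [0.4, 0.2, 0.2]
gripper_width: 0.1
grasp_force: 0.0
clock: 9.05
position: [483.9, 226.2, 307.5]
ee_rot: [-0.659, 0.752, 0.0, 0.001]
contact_force: [-0.0, 0.3, 0.2]
gripper_width: -0.1
grasp_force: 0.0
[472.87102221 148.44144598 449.88444187] [484.30426172 229.45660971 306.97834602]
```

View pics/w4c.png

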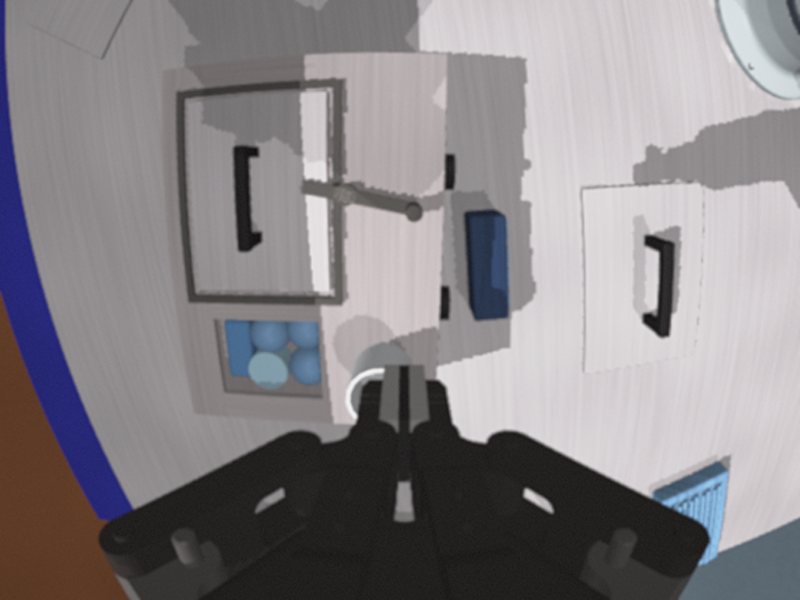

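The wrist view (colours swapped) shows the handle from (245,150) to (248,247), the tab pivot at (345,193), the post top at (414,212) and the cup at (375,390).

Run:
```python
from h import *
d=np.load("w4.npz");p=(d["K"],d["t"],d["M"])
f=lambda l,pts,z:print(l,[onz("wrist",u*.7,v*.7,z,p).round(1)[:2].tolist() for u,v in pts])
f("post",[(413,209)],142)
f("pivot",[(345,193)],121)
f("handle top edges corners",[(235,147),(249,147),(238,250),(250,250)],148)
f("frame outer",[(178,92),(344,80),(343,302),(189,301)],114)
```

```text
post [[471.6, 186.2]]
pivot [[517.7, 170.7]]
handle top edges corners [[583.1, 125.3], [573.2, 127.3], [594.6, 195.2], [585.8, 196.6]]
frame outer [[636.1, 69.1], [507.6, 89.2], [533.6, 252.9], [662.0, 235.1]]
```

```bash
python3 -m handwheel '[{"x":0.001,"y":-0.005,"z":-0.12,"ax":0,"ay":0,"az":0},{"x":0.001,"y":-0.005,"z":-0.12,"ax":0,"ay":0,"az":0},{"x":0.001,"y":-0.005,"z":-0.12,"ax":0,"ay":0,"az":0},{"x":0.001,"y":-0.005,"z":-0.12,"ax":0,"ay":0,"az":0},{"x":0.001,"y":-0.005,"z":-0.12,"ax":0,"ay":0,"az":0},{"x":0.001,"y":-0.005,"z":-0.12,"ax":0,"ay":0,"az":0},{"x":0.001,"y":-0.005,"z":-0.12,"ax":0,"ay":0,"az":0},{"x":0.001,"y":0,"z":-0.075,"ax":0,"ay":0,"az":0}]'
python3 -m handwheel '[{"x":-0.017,"y":-0.083,"z":0,"ax":0,"ay":0,"az":0},{"x":-0.04,"y":-0.052,"z":0,"ax":0,"ay":0,"az":0},{"x":-0.025,"y":-0.06,"z":0,"ax":0,"ay":0,"az":0},{"x":-0.0085,"y":-0.065,"z":0,"ax":0,"ay":0,"az":0},{"x":0.0085,"y":-0.065,"z":0,"ax":0,"ay":0,"az":0},{"x":0.025,"y":-0.06,"z":0,"ax":0,"ay":0,"az":0},{"x":0.04,"y":-0.052,"z":0,"ax":0,"ay":0,"az":0},{"x":0.04,"y":-0.03,"z":0,"ax":0,"ay":0,"az":0}]'
```

```text
clock: 9.9
position: [484.7, 216.9, 122.7]
ee_rot: [-0.66, 0.751, 0.0, -0.001]
contact_force: [-0.2, -0.7, 0.9]
gripper_width: -0.2
grasp_force: 0.0
clock: 10.7
position: [489.9, 122.1, 125.1]
ee_rot: [-0.66, 0.752, 0.0, -0.001]
contact_force: [-0.3, 0.8, -0.2]
gripper_width: 0.0
grasp_force: 0.5
```

```bash
python3 -m handwheel '[{"x":0.015,"y":0,"z":0,"ax":0,"ay":0,"az":0},{"x":0.015,"y":0,"z":0,"ax":0,"ay":0,"az":0},{"x":0.015,"y":0,"z":0,"ax":0,"ay":0,"az":0},{"x":0.01,"y":0,"z":0,"ax":0,"ay":0,"az":0},{"x":0.01,"y":0,"z":0,"ax":0,"ay":0,"az":0},{"x":0,"y":0,"z":0,"ax":0,"ay":0,"az":0},{"x":0,"y":0,"z":0,"ax":0,"ay":0,"az":0},{"x":0,"y":0,"z":0,"ax":0,"ay":0,"az":0}]'
```

```text
clock: 11.5
position: [499.3, 123.3, 124.7]
ee_rot: [-0.66, 0.751, 0.002, -0.003]
contact_force: [-9.9, 1.4, 5.0]
gripper_width: 0.3
grasp_force: 5.0
```

```bash
python3 -m handwheel '[{"x":-0.07,"y":0,"z":0,"ax":0,"ay":0,"az":0},{"x":-0.02,"y":0,"z":0.1,"ax":0,"ay":0,"az":0},{"x":0,"y":0,"z":0.2,"ax":0,"ay":0,"az":0},{"x":0,"y":0,"z":0.2,"ax":0,"ay":0,"az":0},{"x":0,"y":0,"z":0.2,"ax":0,"ay":0,"az":0},{"x":0.14,"y":0.05,"z":0.1,"ax":0,"ay":0,"az":0},{"x":0.14,"y":0.05,"z":0,"ax":0,"ay":0,"az":0},{"x":0.14,"y":0.05,"z":0,"ax":0,"ay":0,"az":0}]' -0.05
python3 -m handwheel '[{"x":0.07,"y":0.035,"z":0,"ax":0,"ay":0,"az":-0.004},{"x":0.0,"y":0,"z":0,"ax":0,"ay":0,"az":-0.004},{"x":0,"y":0,"z":0,"ax":0,"ay":0,"az":0},{"x":0,"y":0,"z":0,"ax":0,"ay":0,"az":0},{"x":0,"y":0,"z":0,"ax":0,"ay":0,"az":0},{"x":0,"y":0,"z":0,"ax":0,"ay":0,"az":0},{"x":0,"y":0,"z":0,"ax":0,"ay":0,"az":0},{"x":0,"y":0,"z":0,"ax":0,"ay":0,"az":0}]'
python3 - <<'E'
from h import *
im,p=snap("wrist","w5.png")
np.savez("w5.npz",K=p[0],t=p[1],M=p[2]);print(p[1],arm.read_state()["position"])
cv2.imwrite("pics/w5c.png",cv2.resize(im[:,:,::-1],(800,600),interpolation=cv2.INTER_CUBIC))
E
```

```text
clock: 12.3
position: [570.4, 154.8, 287.1]
ee_rot: [-0.66, 0.751, -0.001, 0.002]
contact_force: [-0.1, 0.9, -0.7]
gripper_width: 40.7
grasp_force: 0.0
clock: 13.1
position: [582.6, 160.6, 285.5]
ee_rot: [-0.655, 0.755, -0.0, 0.0]
contact_force: [-0.7, -0.0, -0.1]
gripper_width: 40.5
grasp_force: 0.0
[570.97328843  83.05298539 428.01833747] [582.66782741 160.6132766  285.46083617]
```

View pics/w5c.png

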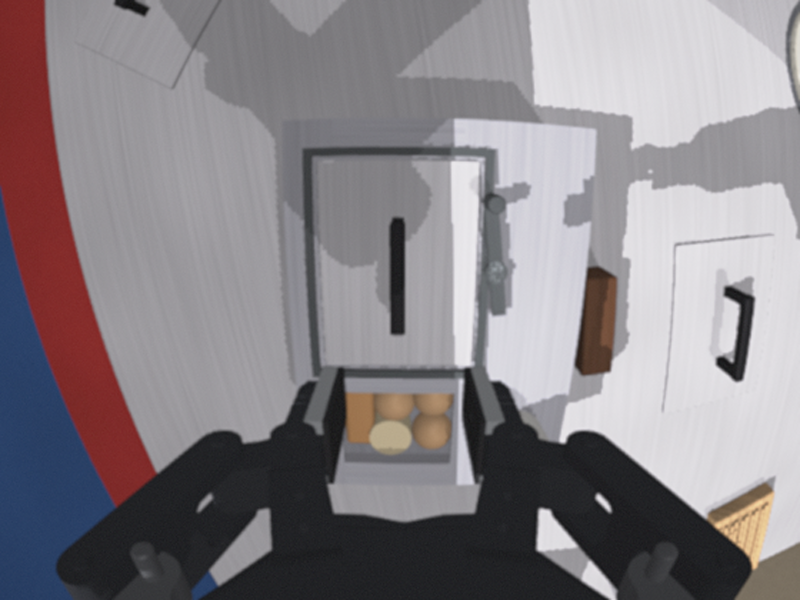

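The tab is turned aside: the post is at (494,201), the pivot at (494,270), and the blade points to (498,315), off the plate. The handle runs from (398,218) to (398,335).

Run:
```python
from h import *
d=np.load("w5.npz");p=(d["K"],d["t"],d["M"])
f=lambda l,pts,z:print(l,[onz("wrist",u*.7,v*.7,z,p).round(1)[:2].tolist() for u,v in pts])
f("handle",[(398,218),(397.5,335)],148)
f("plate corners",[(317,158),(483,160),(476,365),(322,365)],114)
print(arm.read_state()["ee_rot"])
```

```text
handle [[579.8, 121.4], [591.1, 196.8]]
plate corners [[628.9, 76.9], [518.6, 94.1], [538.4, 243.5], [653.9, 227.2]]
[-6.55356452e-01  7.55319735e-01 -9.31874584e-06  1.37141193e-04]
```

```bash
python3 -m handwheel '[{"x":0.006,"y":-0.003,"z":-0.15,"ax":0,"ay":0,"az":-0.005},{"x":0.008,"y":0,"z":-0.15,"ax":0,"ay":0,"az":0},{"x":0,"y":0,"z":-0.15,"ax":0,"ay":0,"az":0},{"x":0,"y":0,"z":-0.15,"ax":0,"ay":0,"az":0},{"x":0,"y":0,"z":-0.1,"ax":0,"ay":0,"az":0},{"x":0,"y":0,"z":-0.06,"ax":0,"ay":0,"az":0},{"x":0,"y":0,"z":-0.04,"ax":0,"ay":0,"az":0},{"x":0,"y":0,"z":0,"ax":0,"ay":0,"az":0}]'
python3 -m handwheel '[{"x":0,"y":0,"z":0,"ax":0,"ay":0,"az":0},{"x":0,"y":0,"z":0,"ax":0,"ay":0,"az":0},{"x":0,"y":0,"z":0,"ax":0,"ay":0,"az":0},{"x":0,"y":0,"z":0,"ax":0,"ay":0,"az":0},{"x":0,"y":0,"z":0,"ax":0,"ay":0,"az":0},{"x":0,"y":0,"z":0,"ax":0,"ay":0,"az":0},{"x":0,"y":0,"z":0,"ax":0,"ay":0,"az":0},{"x":0,"y":0,"z":0,"ax":0,"ay":0,"az":0}]' -1
```

```text
clock: 13.95
position: [585.4, 160.0, 124.8]
ee_rot: [-0.652, 0.758, 0.0, -0.001]
contact_force: [0.0, 0.3, -0.7]
gripper_width: 40.7
grasp_force: 0.0
clock: 14.75
position: [586.3, 160.4, 126.8]
ee_rot: [-0.653, 0.758, -0.0, 0.001]
contact_force: [-0.3, -0.2, 5.7]
gripper_width: 9.0
grasp_force: 59.9
```

```bash
python3 -m handwheel '[{"x":0,"y":0,"z":0.02,"ax":0,"ay":0,"az":0},{"x":0,"y":0,"z":0.03,"ax":0,"ay":0,"az":0},{"x":0,"y":0,"z":0.05,"ax":0,"ay":0,"az":0},{"x":0,"y":0,"z":0.08,"ax":0,"ay":0,"az":0},{"x":0,"y":0,"z":0.1,"ax":0,"ay":0,"az":0},{"x":0,"y":0,"z":0.1,"ax":0,"ay":0,"az":0},{"x":0,"y":0,"z":0.1,"ax":0,"ay":0,"az":0},{"x":0,"y":0,"z":0.05,"ax":0,"ay":0,"az":0}]'
python3 - <<'E'
from h import *
s=arm.read_state();q=s["ee_rot"];print(s["position"],s["contact_force"],s["gripper_width"],s["grasp_force"],2*np.arctan2(q[1],q[0])-2*np.pi,q)
E
```

```text
clock: 15.55
position: [586.4, 160.3, 234.1]
ee_rot: [-0.652, 0.758, -0.001, 0.002]
contact_force: [0.1, -0.8, -2.2]
gripper_width: 8.7
grasp_force: 59.8
[586.42564492 160.25799974 234.1057504 ] [ 0.13468233 -0.76101133 -2.18834355] 8.682014587657129 59.83194351196289 -1.7199226969868562 [-6.52465502e-01  7.57815884e-01 -7.07545471e-04  1.83161313e-03]
```

```bash
python3 -m handwheel '[{"x":-0.02,"y":-0.06,"z":0.02,"ax":0,"ay":0,"az":-0.04},{"x":-0.028,"y":-0.12,"z":0.02,"ax":0,"ay":0,"az":-0.057},{"x":-0.028,"y":-0.13,"z":0.02,"ax":0,"ay":0,"az":-0.057},{"x":-0.028,"y":-0.13,"z":0.02,"ax":0,"ay":0,"az":-0.057},{"x":-0.028,"y":-0.13,"z":0.02,"ax":0,"ay":0,"az":-0.057},{"x":-0.028,"y":-0.13,"z":0.0,"ax":0,"ay":0,"az":-0.057},{"x":-0.028,"y":-0.13,"z":0.0,"ax":0,"ay":0,"az":-0.057},{"x":-0.028,"y":-0.13,"z":0.0,"ax":0,"ay":0,"az":-0.057}]'
python3 -m handwheel '[{"x":-0.028,"y":-0.13,"z":0,"ax":0,"ay":0,"az":-0.057},{"x":-0.028,"y":-0.13,"z":0,"ax":0,"ay":0,"az":-0.057},{"x":-0.028,"y":-0.13,"z":0,"ax":0,"ay":0,"az":-0.057},{"x":-0.028,"y":-0.13,"z":0,"ax":0,"ay":0,"az":-0.057},{"x":-0.028,"y":-0.13,"z":0,"ax":0,"ay":0,"az":-0.057},{"x":-0.028,"y":-0.13,"z":0,"ax":0,"ay":0,"az":-0.057},{"x":-0.028,"y":-0.13,"z":0,"ax":0,"ay":0,"az":-0.057},{"x":-0.028,"y":-0.13,"z":0,"ax":0,"ay":0,"az":-0.057}]'
python3 -m handwheel '[{"x":-0.014,"y":-0.06,"z":0,"ax":0,"ay":0,"az":-0.015},{"x":0,"y":0,"z":0,"ax":0,"ay":0,"az":0},{"x":0,"y":0,"z":0,"ax":0,"ay":0,"az":0},{"x":0,"y":0,"z":0,"ax":0,"ay":0,"az":0},{"x":0,"y":0,"z":0,"ax":0,"ay":0,"az":0},{"x":0,"y":0,"z":0,"ax":0,"ay":0,"az":0},{"x":0,"y":0,"z":0,"ax":0,"ay":0,"az":0},{"x":0,"y":0,"z":0,"ax":0,"ay":0,"az":0}]'
python3 - <<'E'
from h import *
s=arm.read_state();print(s["position"],R.from_quat(s["ee_rot"]).as_matrix().round(3).tolist(),s["gripper_width"])
E
```

```text
clock: 16.35
position: [541.7, -33.0, 251.3]
ee_rot: [-0.356, 0.934, 0.0, -0.0]
contact_force: [1.1, 0.6, -3.8]
gripper_width: 8.7
grasp_force: 59.8
clock: 17.15
position: [496.9, -240.9, 251.2]
ee_rot: [-0.006, 1.0, 0.0, -0.0]
contact_force: [0.1, 0.4, -3.4]
gripper_width: 8.3
grasp_force: 59.8
clock: 17.95
position: [494.8, -251.7, 251.3]
ee_rot: [0.004, 1.0, 0.0, 0.0]
contact_force: [0.5, -0.6, -3.5]
gripper_width: 8.4
grasp_force: 59.8
[ 494.84329075 -251.70583813  251.33945   ] [[-1.0, 0.008, 0.0], [0.008, 1.0, 0.0], [-0.0, 0.0, -1.0]] 8.443291063485523
```

```bash
python3 -m handwheel '[{"x":0.008,"y":0.0565,"z":0,"ax":0,"ay":0,"az":0},{"x":0,"y":0,"z":-0.1,"ax":0,"ay":0,"az":0},{"x":0,"y":0,"z":-0.15,"ax":0,"ay":0,"az":0},{"x":0,"y":0,"z":-0.15,"ax":0,"ay":0,"az":0},{"x":0,"y":0,"z":-0.15,"ax":0,"ay":0,"az":0},{"x":0,"y":0,"z":-0.12,"ax":0,"ay":0,"az":0},{"x":0,"y":0,"z":-0.05,"ax":0,"ay":0,"az":0},{"x":0,"y":0,"z":0,"ax":0,"ay":0,"az":0}]'
python3 - <<'E'
from h import *
im,p=snap("wrist","w6.png")
np.savez("w6.npz",K=p[0],t=p[1],M=p[2]);print(p[1],arm.read_state()["position"],arm.read_state()["contact_force"])
cv2.imwrite("pics/w6c.png",cv2.resize(im[:,:,::-1],(800,600),interpolation=cv2.INTER_CUBIC))
E
```

```text
clock: 18.75
position: [495.8, -240.2, 106.2]
ee_rot: [0.004, 1.0, 0.0, -0.002]
contact_force: [0.2, -0.5, -3.1]
gripper_width: 8.3
grasp_force: 59.7
[ 417.07798685 -239.3107913   248.8843354 ] [ 496.84097182 -240.55112264  107.61327841] [ 0.42909563  0.15480438 -2.08312464]
```

```bash
python3 -m handwheel '[{"x":0,"y":0,"z":-0.02,"ax":0,"ay":0,"az":0},{"x":0,"y":0,"z":-0.015,"ax":0,"ay":0,"az":0},{"x":0,"y":0,"z":-0.01,"ax":0,"ay":0,"az":0},{"x":0,"y":0,"z":-0.005,"ax":0,"ay":0,"az":0},{"x":0,"y":0,"z":-0.005,"ax":0,"ay":0,"az":0},{"x":0,"y":0,"z":-0.005,"ax":0,"ay":0,"az":0},{"x":0,"y":0,"z":0,"ax":0,"ay":0,"az":0},{"x":0,"y":0,"z":0,"ax":0,"ay":0,"az":0}]'
```

```text
clock: 19.6
position: [496.4, -240.7, 95.3]
ee_rot: [0.004, 1.0, -0.0, 0.0]
contact_force: [0.2, 0.0, -4.0]
gripper_width: 8.8
grasp_force: 59.8
```

```bash
python3 -m handwheel '[{"x":0,"y":0,"z":-0.005,"ax":0,"ay":0,"az":0},{"x":0,"y":0,"z":0,"ax":0,"ay":0,"az":0},{"x":0,"y":0,"z":-0.004,"ax":0,"ay":0,"az":0},{"x":0,"y":0,"z":0,"ax":0,"ay":0,"az":0},{"x":0,"y":0,"z":0,"ax":0,"ay":0,"az":0},{"x":0,"y":0,"z":0,"ax":0,"ay":0,"az":0},{"x":0,"y":0,"z":0,"ax":0,"ay":0,"az":0},{"x":0,"y":0,"z":0,"ax":0,"ay":0,"az":0}]'
```

```text
clock: 20.4
position: [496.4, -240.7, 93.6]
ee_rot: [0.004, 1.0, -0.0, 0.0]
contact_force: [0.5, -0.6, -2.8]
gripper_width: 8.5
grasp_force: 59.8
```

```bash
python3 -m handwheel '[{"x":0,"y":0,"z":-0.003,"ax":0,"ay":0,"az":0},{"x":0,"y":0,"z":0,"ax":0,"ay":0,"az":0},{"x":0,"y":0,"z":-0.003,"ax":0,"ay":0,"az":0},{"x":0,"y":0,"z":0,"ax":0,"ay":0,"az":0},{"x":0,"y":0,"z":0,"ax":0,"ay":0,"az":0},{"x":0,"y":0,"z":0,"ax":0,"ay":0,"az":0},{"x":0,"y":0,"z":0,"ax":0,"ay":0,"az":0},{"x":0,"y":0,"z":0,"ax":0,"ay":0,"az":0}]'
```

```text
clock: 21.2
position: [496.5, -240.7, 92.4]
ee_rot: [0.004, 1.0, -0.0, 0.0]
contact_force: [-0.5, -0.8, -2.2]
gripper_width: 8.5
grasp_force: 60.0
```

```bash
python3 -m handwheel '[{"x":0,"y":0,"z":-0.003,"ax":0,"ay":0,"az":0},{"x":0,"y":0,"z":0,"ax":0,"ay":0,"az":0},{"x":0,"y":0,"z":0,"ax":0,"ay":0,"az":0},{"x":0,"y":0,"z":0,"ax":0,"ay":0,"az":0},{"x":0,"y":0,"z":0,"ax":0,"ay":0,"az":0},{"x":0,"y":0,"z":0,"ax":0,"ay":0,"az":0},{"x":0,"y":0,"z":0,"ax":0,"ay":0,"az":0},{"x":0,"y":0,"z":0,"ax":0,"ay":0,"az":0}]'
```

```text
clock: 22.0
position: [496.6, -240.8, 92.0]
ee_rot: [0.004, 1.0, -0.0, 0.0]
contact_force: [-1.5, -2.4, 2.5]
gripper_width: 8.1
grasp_force: 60.6
```

```bash
python3 -m handwheel '[{"x":0,"y":0,"z":-0.0015,"ax":0,"ay":0,"az":0},{"x":0,"y":0,"z":0,"ax":0,"ay":0,"az":0},{"x":0,"y":0,"z":0,"ax":0,"ay":0,"az":0},{"x":0,"y":0,"z":0,"ax":0,"ay":0,"az":0},{"x":0,"y":0,"z":0,"ax":0,"ay":0,"az":0},{"x":0,"y":0,"z":0,"ax":0,"ay":0,"az":0},{"x":0,"y":0,"z":0,"ax":0,"ay":0,"az":0},{"x":0,"y":0,"z":0,"ax":0,"ay":0,"az":0}]'
```

```text
clock: 22.8
position: [496.6, -240.8, 91.9]
ee_rot: [0.004, 1.0, -0.0, 0.0]
contact_force: [-2.0, -3.1, 4.4]
gripper_width: 8.6
grasp_force: 60.9
```

```bash
python3 -m handwheel '[{"x":0,"y":0,"z":0,"ax":0,"ay":0,"az":0},{"x":0,"y":0,"z":0,"ax":0,"ay":0,"az":0},{"x":0,"y":0,"z":0,"ax":0,"ay":0,"az":0},{"x":0,"y":0,"z":0,"ax":0,"ay":0,"az":0},{"x":0,"y":0,"z":0,"ax":0,"ay":0,"az":0},{"x":0,"y":0,"z":0,"ax":0,"ay":0,"az":0},{"x":0,"y":0,"z":0,"ax":0,"ay":0,"az":0},{"x":0,"y":0,"z":0,"ax":0,"ay":0,"az":0}]' -0.1
python3 -m handwheel '[{"x":0,"y":0,"z":0.02,"ax":0,"ay":0,"az":0},{"x":0,"y":0,"z":0.05,"ax":0,"ay":0,"az":0},{"x":0,"y":0,"z":0.1,"ax":0,"ay":0,"az":0},{"x":0,"y":0,"z":0.2,"ax":0,"ay":0,"az":0},{"x":0,"y":0,"z":0.2,"ax":0,"ay":0,"az":0},{"x":0,"y":0,"z":0.2,"ax":0,"ay":0,"az":0},{"x":-0.1,"y":0,"z":0.2,"ax":0,"ay":0,"az":0},{"x":-0.2,"y":0,"z":0,"ax":0,"ay":0,"az":0}]'
python3 - <<'E'
from h import *
im,p=snap("wrist","w7.png"); t,q=snap("top","top7.png"); s,r=snap("scene","scene7.png")
np.savez("w7.npz",K=p[0],t=p[1],M=p[2])
c=lambda i,x,y,w,h: cv2.resize(i[y:y+h,x:x+w,::-1],(400,300),interpolation=cv2.INTER_CUBIC)
cv2.imwrite("pics/fin.png",np.vstack([np.hstack([c(t,300,170,120,90),c(s,120,120,140,105)]),np.hstack([cv2.resize(im[:,:,::-1],(400,300)),c(t,140,140,144,108)])]))
E
```

```text
clock: 23.6
position: [496.4, -240.6, 91.4]
ee_rot: [0.004, 1.0, 0.0, 0.0]
contact_force: [0.4, 0.4, -0.7]
gripper_width: 38.3
grasp_force: 0.0
clock: 24.4
position: [440.1, -241.9, 292.2]
ee_rot: [0.003, 1.0, -0.003, 0.006]
contact_force: [-1.1, -0.3, -0.4]
gripper_width: 38.4
grasp_force: 0.0
```

View pics/fin.png

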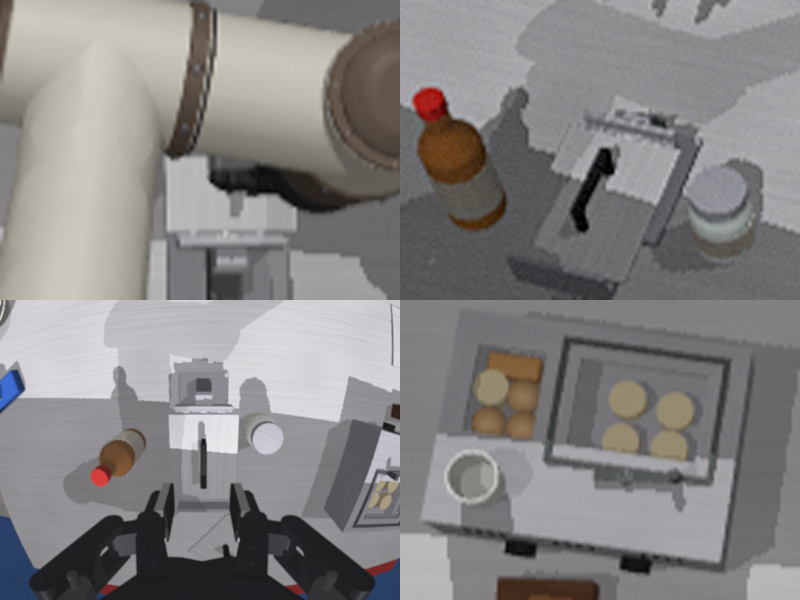

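The final views show the plate flat on both bars between the lips, with the bottle, jar, cup and calendar block in place. I check centring with a ray through the handle ends (wrist tile (203.5,438)–(204,488)).

Run:
```python
from h import *
d=np.load("w7.npz");p=(d["K"],d["t"],d["M"]);im=cv2.imread("pics/w7.png")
roi=im[170:290,255:310].max(2)<45
n,l,st,c=cv2.connectedComponentsWithStats(roi.astype(np.uint8))
for i in range(1,n):
    if st[i,4]>60:
        ys,xs=np.where(l==i); r=cv2.minAreaRect(np.c_[xs,ys].astype(np.float32))
        b=cv2.boxPoints(r)+[255,170]
        print(st[i],[onz("wrist",u,v,113,p)[:2].round(1).tolist() for u,v in b])
```

```text
[ 27  75   6  18 103] [[508.0, -243.2], [508.1, -237.7], [529.0, -237.7], [528.9, -243.3]]
```

Run:
```python
from h import *
d=np.load("w7.npz");p=(d["K"],d["t"],d["M"]);im=cv2.imread("pics/w7.png")
for th in(60,75,90):
  roi=im[170:290,255:310].max(2)<th
  n,l,st,c=cv2.connectedComponentsWithStats(roi.astype(np.uint8))
  for i in range(1,n):
    if st[i,4]>60: print(th,st[i],onz("wrist",255+c[i][0],170+st[i,1],113,p)[:2].round(1),onz("wrist",255+c[i][0],170+st[i,1]+st[i,3],113,p)[:2].round(1))
g=im.max(2); print("col 265:",[(v,int(g[v,265])) for v in range(144,170,1)]); print([(v,int(g[v,265])) for v in range(278,345,2)])
print([(v,onz("wrist",265,v,z,p)[:2].round(1).tolist()) for v,z in((150,87),(156,87),(160,79))])
```

```text
60 [ 26  25   8  69 392] [ 451.7 -240.3] [ 531.5 -240.6]
75 [ 26  25   8  69 536] [ 451.7 -240.3] [ 531.5 -240.6]
90 [ 25  24   9  70 553] [ 450.6 -240.3] [ 531.5 -240.6]
col 265: [(144, 118), (145, 109), (146, 100), (147, 109), (148, 150), (149, 190), (150, 212), (151, 214), (152, 211), (153, 203), (154, 196), (155, 191), (156, 172), (157, 159), (158, 143), (159, 144), (160, 189), (161, 222), (162, 227), (163, 225), (164, 225), (165, 226), (166, 225), (167, 225), (168, 225), (169, 224)]
[(278, 119), (280, 116), (282, 104), (284, 92), (286, 92), (288, 91), (290, 93), (292, 99), (294, 111), (296, 120), (298, 151), (300, 154), (302, 152), (304, 152), (306, 152), (308, 155), (310, 154), (312, 152), (314, 152), (316, 153), (318, 153), (320, 152), (322, 154), (324, 152), (326, 152), (328, 153), (330, 149), (332, 151), (334, 151), (336, 153), (338, 155), (340, 153), (342, 154), (344, 152)]
[(150, [408.8, -260.9]), (156, [415.3, -261.0]), (160, [421.1, -261.6])]
```

```bash
python3 -c "
from bench import arm
print(arm.job_done())"
```

```text
the job is handed in; nothing more can be done
None
```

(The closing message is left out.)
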